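# Find and seat the rocking box cover

### The job

One of the four blue covers on the stock boxes has not been pressed home, though all look alike: press down on an end of one cover after another with the fingertips until you find the one that rocks, then press that cover down on its middle until it is fully home and level. Only touch and press: do not pull up or lift any cover, leave everything else where it stands, and finish clear of everything.

Things in the scene. Friction and masses are not known exactly. Their poses are not given: they have to be found in the camera images.
- cover_1 (a point): Centre of the top face of one of four blue press-on covers (yellow dot), each 98 x 98 mm with a flat top, on white stock boxes that differ in height (cover tops 72 to 84 mm above the table, so height tells nothing). Site x and y run along its sides, z up out of the cover; grey thumb marks lie at its two ends, y = +36 and -36 mm. From one box to the next there are at least 20 mm of free space.
- seat_1 (a joint): How far cover_1 has gone down into its box, in m: 0 for every cover at the start, sound or not. The cover that is not home goes down about 5 mm to a firm stop once pressed straight down on the middle with more than about 12 N, and stays there; a sound cover does not go down. Negative means pulled up.
- rock_1 (a joint): Tilt of cover_1 about its own x axis through the middle, in rad: 0 when level (every cover at the start), positive when the end at point +y has dipped. The cover that is not home gives at an end under about 2 N, dips some 3 mm at the thumb mark (0.09 rad, its limit) and springs level when let go; a sound cover stays put. Once home it no longer rocks.
- cover_2 (a point): Centre of the top face of one of four blue press-on covers (yellow dot), each 98 x 98 mm with a flat top, on white stock boxes that differ in height (cover tops 72 to 84 mm above the table, so height tells nothing). Site x and y run along its sides, z up out of the cover; grey thumb marks lie at its two ends, y = +36 and -36 mm. From one box to the next there are at least 20 mm of free space.
- seat_2 (a joint): How far cover_2 has gone down into its box, in m: 0 for every cover at the start, sound or not. The cover that is not home goes down about 5 mm to a firm stop once pressed straight down on the middle with more than about 12 N, and stays there; a sound cover does not go down. Negative means pulled up.
- rock_2 (a joint): Tilt of cover_2 about its own x axis through the middle, in rad: 0 when level (every cover at the start), positive when the end at point +y has dipped. The cover that is not home gives at an end under about 2 N, dips some 3 mm at the thumb mark (0.09 rad, its limit) and springs level when let go; a sound cover stays put. Once home it no longer rocks.
- cover_3 (a point): Centre of the top face of one of four blue press-on covers (yellow dot), each 98 x 98 mm with a flat top, on white stock boxes that differ in height (cover tops 72 to 84 mm above the table, so height tells nothing). Site x and y run along its sides, z up out of the cover; grey thumb marks lie at its two ends, y = +36 and -36 mm. From one box to the next there are at least 20 mm of free space.
- seat_3 (a joint): How far cover_3 has gone down into its box, in m: 0 for every cover at the start, sound or not. The cover that is not home goes down about 5 mm to a firm stop once pressed straight down on the middle with more than about 12 N, and stays there; a sound cover does not go down. Negative means pulled up.
- rock_3 (a joint): Tilt of cover_3 about its own x axis through the middle, in rad: 0 when level (every cover at the start), positive when the end at point +y has dipped. The cover that is not home gives at an end under about 2 N, dips some 3 mm at the thumb mark (0.09 rad, its limit) and springs level when let go; a sound cover stays put. Once home it no longer rocks.
- cover_4 (a point): Centre of the top face of one of four blue press-on covers (yellow dot), each 98 x 98 mm with a flat top, on white stock boxes that differ in height (cover tops 72 to 84 mm above the table, so height tells nothing). Site x and y run along its sides, z up out of the cover; grey thumb marks lie at its two ends, y = +36 and -36 mm. From one box to the next there are at least 20 mm of free space.
- seat_4 (a joint): How far cover_4 has gone down into its box, in m: 0 for every cover at the start, sound or not. The cover that is not home goes down about 5 mm to a firm stop once pressed straight down on the middle with more than about 12 N, and stays there; a sound cover does not go down. Negative means pulled up.
- rock_4 (a joint): Tilt of cover_4 about its own x axis through the middle, in rad: 0 when level (every cover at the start), positive when the end at point +y has dipped. The cover that is not home gives at an end under about 2 N, dips some 3 mm at the thumb mark (0.09 rad, its limit) and springs level when let go; a sound cover stays put. Once home it no longer rocks.
- figure: Bystander, loose: small green turned figure, 30 mm across and 58 mm tall, standing on the board in the gap among the four boxes. Origin at the centre of its underside.
- tape: Bystander, loose: roll of amber tape lying flat on the board beside the boxes, 84 mm across and 25 mm tall. Origin at the centre of its underside.
- jar: Bystander, loose: small green glass jar with a copper lid, 52 mm across and 65 mm tall, on the board beside the boxes. Origin at the centre of its underside.
- candle: Bystander, loose: red pillar candle, 60 mm across and 70 mm tall, on the table to the robot's left. Origin at the centre of its underside.
- carton: Bystander, loose: small cardboard carton, 90 x 70 x 60 mm, on the table to the robot's left. Origin at the centre of its underside.
- pot: Bystander, loose: terracotta pot, 90 mm across and 80 mm tall, on the table to the robot's right. Origin at the centre of its underside.
- spool: Bystander, loose: empty white ribbon spool standing on end, 50 mm across and 46 mm tall, on the table to the robot's right. Origin at the centre of its underside.

How it is judged:
By the outcome, as a careful person would: the job done as asked, in the order asked, and still so for the second after the job is handed in, with the robot touching nothing.
It also fails if it takes over 51 s, if anything falls off the work surface, if the arm or the gripper's body presses on something with over 40 N, if the wrist force passes 120 N, or if a joint passes its speed limit or range.

### The arm

A 6-joint arm with a two-finger parallel gripper is mounted at the origin on the work surface. World frame = base frame: x ahead of the robot, y to its left, z up, the work surface at z = 0. Lengths are in mm, angles in rad, forces in N, time in s.
With the tool pointing down it reaches from about 350 to 875 mm from the base axis. Payload 4.2 kg.
Tool frame: the origin (TCP) lies midway between the tips of the shut fingers; the grasp point (between the pads) lies 19 mm behind it; z points along the fingers, y is the direction in which the jaws open and shut (so a half turn about z gives the same grasp; the last joint's range is limited). The gripper opens to 85 mm and grips with 20 to 120 N. Pads are 22 mm wide; open, the fingers measure 114 mm over their backs; the gripper's body (76 mm by 85 mm) begins 54 mm behind the grasp point. The pads swing forward as they close: fully open they stand 13 mm farther back than shut.
Start: joints at [1.452, 0.385, 0.008, 0, -1.194, -0.259], TCP at [230.515, 580.915, 231.312] pointing down, gripper open.
Joint ranges: [-3.14, 3.14], [-1.21, 2.06], [-1.07, 1.41], [-3.16, 2.05], [-2.99, -0.16], [-3.1, 3.1]. Speed limits (rad/s): [2.79, 2.79, 3.14, 3.14, 3.14, 3.14].

### API

Orientations are given as a unit quaternion [x, y, z, w].
In Python, from bench import read_state, get_image, job_done, search_frame, regions_of gives the robot as it stands.
- The arm moves only by the tool servo_tool, never from a script. Its arguments are lists of equal length, an entry for each row: "turn": the turn, a rotation vector about the world's x, y, z in rad, a list of three; "dp": the shift along the world's x, y, z in m, a list of three; "fingers": the finger opening in m, from 0 to 0.0854. In form: {"turn": [[rx, ry, rz], ...], "dp": [[tx, ty, tz], ...], "fingers": [fingers, ...]}. A call has exactly 5 rows; each row shifts and turns the pose as measured when the row begins; what a row does not reach is not made up. A row lasts 1/8 s, in which the tool goes at most 62.5 mm and 10.7 degrees, less where a joint would pass 70% of its speed; a pose out of reach is approached as far as the arm can. A call is refused whole if a number of a shift passes 0.0625 or a number of a turn 0.188, either way. A call with a gripper value outside its range is refused whole. The fingers move at their own pace and stop on an object; the grip force is fixed at half the most. Time passes only in rows, so rows that do not move let the fingers close, or fill a call up. It gives the time, the measured TCP pose, the force and the opening at its end, in the units of the state.
- read_state(): the state, without advancing time (a new reading comes with each control period).
- get_image(name): name is "scene" or "top" or "wrist"; returns a dict with "img" (420x560x3 uint8, red, green, blue), "vfov" (degrees; the focal length in pixels is half the picture's height over the tangent of half this angle, whatever the lens; pixels are square), "cx", "cy" (the principal point, pixels), "k1" (the pictures are not rectified: a ray, as slopes to the right and down, at radius r is drawn at 1 + k1 r^2 times it, then the intrinsics apply), "world_from_camera" (4x4, takes a point from camera to world coordinates); the wrist camera has in their place "mount" (4x4, takes a point from camera to tool coordinates, whose origin is the TCP and whose axes are the flange's). Camera axes: x right, y down, z forward; pixel columns grow to the right and rows downward; lengths in mm; the calibration is good to about 2 mm. A picture is of the moment at which its call begins: read the wrist's pose just before it. There is no depth.
- job_done(): hands the job in, once; it reports no verdict.
Trained networks look in the newest picture that a camera, given by its name, has taken for a name from the list of things; names that differ only in an ending like _2 or _b are one class to them, and where a whole thing is asked for, a point or a joint stands for the part that bears it (a point fixed in the world has none). Each returns a list of dicts, best first, with "score" (0 to 1); they miss things now and then, are a little off and sometimes report something else, mostly with a low value. They report only what shows in the picture. A call takes as long as a camera call.
- search_frame(query, camera): "box" ([left, top, width, height] in pixels, round what is visible of it).
- regions_of(query, camera): "region" (420x560 bool, what is visible of it) and "box" ([left, top, width, height] in pixels, round what is visible of it).
The state is a dict: "clock": time; "joints": joint angles; "joint_vel": joint speeds; "joint_efforts": joint torques, N m; "position": TCP position; "ee_rot": TCP orientation; "contact_force": force on the tool from outside, world axes, zero at the start; "wrist_torque": the same for the moment, N m; "gripper_width": finger opening in mm.
Only numpy, scipy, OpenCV 4.12 (cv2) and the standard library are available. Lean on these libraries where they do the work, as an engineer would, in place of code of your own. Each camera call takes 0.05 s, during which the arm holds its last target. There are 200 camera calls.

## Working session

There is one attempt and no reset: what is moved stays moved. The work goes in short steps, Python scripts to look and compute and a tool call to move; the robot and the scene stay as the last step left them, time stands still between calls to the robot, and variables do not carry over. Pictures are saved under pics/ and viewed, about 8 in all and at most 12, crops included, and the job is handed in when it is done.

Besides the shell and the picture viewer there is one more tool, called after ">>>" as name(argument=value, ...), one argument or row to a line, values as JSON. servo_tool: Moves the arm, as the interface text tells. Its arguments: {"type":"object","properties":{"turn":{"type":"array","items":{"type":"array","items":{"type":"number"}}},"dp":{"type":"array","items":{"type":"array","items":{"type":"number"}}},"fingers":{"type":"array","items":{"type":"number"}}},"required":["turn","dp","fingers"]}

```bash
mkdir -p pics
cat > h.py <<'E'
import numpy as np,cv2
from bench import *
def K(im):
    f=210/np.tan(np.radians(im["vfov"])/2); return f
def ray(im,u,v):
    f=K(im); d=np.array([(u-im["cx"])/f,(v-im["cy"])/f]); s=d.copy()
    for _ in range(20): s=d/(1+im["k1"]*(s@s))
    return np.array([s[0],s[1],1])
def at_z(im,u,v,z):
    T=np.array(im["world_from_camera"]); d=T[:3,:3]@ray(im,u,v); o=T[:3,3]
    return o+d*(z-o[2])/d[2]
def proj(im,P):
    T=np.linalg.inv(np.array(im["world_from_camera"])); p=T[:3,:3]@np.array(P)+T[:3,3]; s=p[:2]/p[2]
    return s*(1+im["k1"]*(s@s))*K(im)+[im["cx"],im["cy"]]
E
python3 - <<'E'
from h import *
s=read_state(); print({k:np.round(v,3).tolist() for k,v in s.items()})
out=[]
for c in ["scene","top"]:
    im=get_image(c); cv2.imwrite(f"pics/{c}0.png",im["img"][:,:,::-1]); np.save(c,im,allow_pickle=True)
    print(c,np.round(im["world_from_camera"],3).tolist(),im["vfov"],im["k1"])
    for q in ["cover_1","figure","tape","jar","candle","carton","pot","spool"]:
        for r in search_frame(q,c)[:5]: print(q,np.round(r["box"],1).tolist(),round(r["score"],2))
E
```

```text
{'clock': 0.0, 'joints': [1.452, 0.386, 0.007, -0.001, -1.194, -0.259], 'joint_vel': [-0.001, 0.0, -0.0, -0.0, 0.0, -0.0], 'joint_efforts': [0.002, -39.229, 18.84, 4.186, -0.004, -0.0], 'position': [230.297, 580.397, 230.214], 'ee_rot': [0.982, -0.188, -0.0, 0.001], 'contact_force': [0.532, -0.742, 0.124], 'wrist_torque': [0.007, -0.025, -0.014], 'gripper_width': 85.31}
scene [[0.255, 0.692, -0.676, 1459.549], [0.967, -0.173, 0.188, -250.944], [0.013, -0.701, -0.713, 1067.656], [0.0, 0.0, 0.0, 1.0]] 46.26125517687153 -0.015586830213871397
cover_1 [202.9, 192.3, 37.3, 31.3] 0.84
cover_1 [258.9, 175.0, 42.9, 33.0] 0.82
figure [250.2, 214.1, 11.8, 21.0] 0.59
tape [174.4, 250.6, 32.6, 27.9] 0.76
jar [176.5, 202.1, 16.0, 27.0] 0.91
candle [398.1, 150.6, 20.3, 27.4] 0.69
carton [424.2, 189.6, 29.8, 34.6] 0.86
pot [83.4, 223.4, 41.6, 43.4] 0.92
spool [111.0, 269.2, 25.3, 25.0] 0.75
top [[0.004, -0.983, 0.185, 294.987], [-1.0, -0.007, -0.02, 26.469], [0.021, -0.185, -0.982, 1465.81], [0.0, 0.0, 0.0, 1.0]] 48.55298549914276 -0.1360522312246961
cover_1 [255.9, 180.9, 34.9, 33.3] 0.93
cover_1 [258.5, 228.6, 36.7, 30.9] 0.92
cover_1 [312.5, 225.4, 30.9, 34.4] 0.89
cover_1 [308.5, 182.9, 35.7, 32.0] 0.67
figure [308.7, 183.3, 35.8, 31.5] 0.62
figure [296.8, 217.6, 10.0, 11.3] 0.43
tape [346.4, 185.2, 29.7, 25.3] 0.83
jar [352.4, 239.6, 23.2, 17.1] 0.54
jar [415.8, 213.6, 32.7, 24.7] 0.44
candle [116.7, 250.9, 28.5, 20.6] 0.7
carton [113.4, 189.2, 34.4, 35.4] 0.82
pot [416.3, 209.3, 30.9, 28.6] 0.6
spool [404.5, 187.3, 22.0, 15.7] 0.55
```

Run:
```python
import cv2
a=cv2.imread("pics/top0.png")[165:285,225:395]; b=cv2.imread("pics/scene0.png")[150:300,150:340]
cv2.imwrite("pics/t1.png",cv2.resize(a,None,fx=4.5,fy=4.5,interpolation=cv2.INTER_CUBIC))
cv2.imwrite("pics/s1.png",cv2.resize(b,None,fx=3.9,fy=3.9,interpolation=cv2.INTER_CUBIC))
```

```text
(no output)
```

View pics/t1.png

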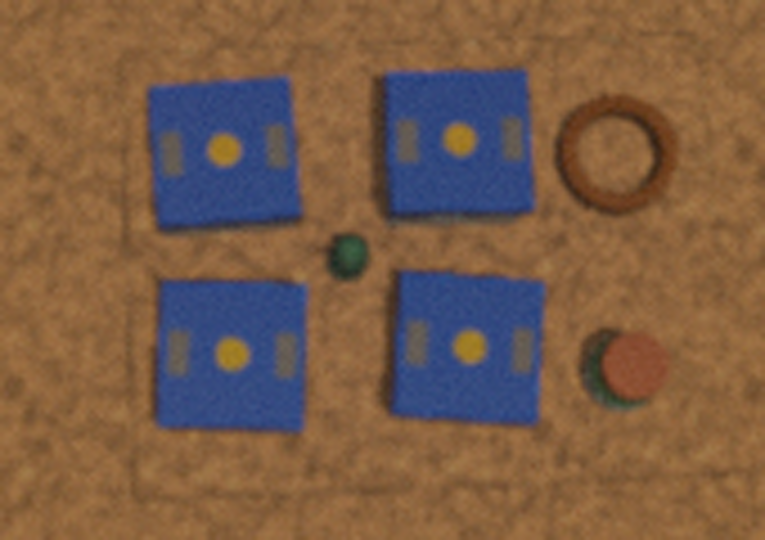

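View pics/s1.png

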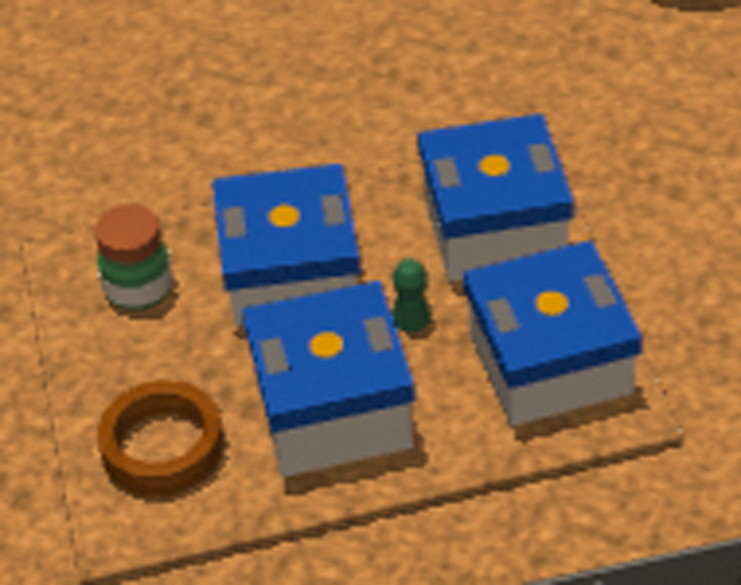

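Run:
```python
from h import *
A=np.load("top.npy",allow_pickle=True).item();B=np.load("scene.npy",allow_pickle=True).item()
t=[(225,150),(460,141),(232,354),(470,347)];s=[(553,303),(327,345),(495,165),(284,216)]
tl=[(172,154),(408,141),(178,354),(417,343)];tr=[(278,146),(513,138),(286,355),(523,351)]
for i in range(4):
    L=[]
    for im,p,k,o in((A,t[i],4.5,(225,165)),(B,s[i],3.9,(150,150))):
        T=np.array(im["world_from_camera"]);d=T[:3,:3]@ray(im,(p[0]+.5)/k-.5+o[0],(p[1]+.5)/k-.5+o[1]);L.append((T[:3,3],d/np.linalg.norm(d)))
    M=sum(np.eye(3)-np.outer(d,d) for o,d in L);b=sum((np.eye(3)-np.outer(d,d))@o for o,d in L)
    P=np.linalg.solve(M,b)
    res=[np.linalg.norm(np.cross(P-o,d)) for o,d in L]
    f=lambda p:at_z(A,p[0]/4.5+225,p[1]/4.5+165,P[2])
    print(i,P.round(1),np.round(res,1),f(tl[i]).round(1),f(tr[i]).round(1),f(t[i]).round(1))
```

```text
0 [601.4   8.2  76.8] [0.3 0.3] [597.1  42.6  76.8] [603.2 -29.3  76.8] [600.1   6.7  76.8]
1 [ 607.4 -151.6   83.8] [0.2 0.2] [ 605.9 -117.2   83.8] [ 608.6 -188.9   83.8] [ 606.2 -152.6   83.8]
2 [461.6   2.3  81.1] [0.3 0.3] [460.3  37.3  81.1] [460.  -34.5  81.1] [460.5   1.4  81.1]
3 [ 468.1 -157.8   72.8] [0.4 0.4] [ 469.6 -122.9   72.8] [ 464.5 -194.4   72.8] [ 467.  -158.6   72.8]
```

>>> servo_tool(
  turn=[
    [0,0,0],
    [0,0,0],
    [0,0,0],
    [0,0,0],
    [0,0,0],
  ],
  dp=[
    [0.04,-0.058,0],
    [0.04,-0.058,0],
    [0.04,-0.058,0],
    [0.04,-0.058,0],
    [0.04,-0.058,0],
  ],
  fingers=[0,0,0,0,0],
)

```text
clock: 1.52
position: [408.6, 321.8, 231.1]
ee_rot: [0.983, -0.184, 0.001, -0.001]
contact_force: [0.8, 0.7, -0.3]
gripper_width: 0.4
```

>>> servo_tool(
  turn=[
    [0,0,0],
    [0,0,0],
    [0,0,0],
    [0,0,0],
    [0,0,0],
  ],
  dp=[
    [0.04,-0.058,-0.01],
    [0.04,-0.058,-0.02],
    [0.04,-0.058,-0.02],
    [0.038,-0.056,-0.02],
    [0.038,-0.056,-0.01],
  ],
  fingers=[0,0,0,0,0],
)

```text
clock: 2.15
position: [581.0, 70.6, 163.8]
ee_rot: [0.983, -0.183, 0.004, -0.004]
contact_force: [1.0, 0.8, 0.2]
gripper_width: 0.0
```

Run:
```python
from h import *
s=read_state();im=get_image("wrist");cv2.imwrite("pics/w1.png",im["img"][:,:,::-1])
print(s["position"],s["ee_rot"])
from scipy.spatial.transform import Rotation as R
T=np.eye(4);T[:3,:3]=R.from_quat(s["ee_rot"]).as_matrix();T[:3,3]=s["position"]
im["world_from_camera"]=T@np.array(im["mount"])
for n,P in {"0c":(601,8,77),"0+":(597,42,77),"0-":(603,-29,77),"2c":(461,2,81),"1c":(607,-152,84),"3c":(468,-158,73)}.items(): print(n,proj(im,P).round(0))
np.save("w1",im,allow_pickle=True)
```

```text
[581.00700566  70.59023251 163.78828611] [ 0.98317464 -0.18258663  0.00374788 -0.00396304]
0c [372. 152.]
0+ [321. 178.]
0- [430. 127.]
2c [439. 336.]
1c [647.  43.]
3c [660. 248.]
```

View pics/w1.png

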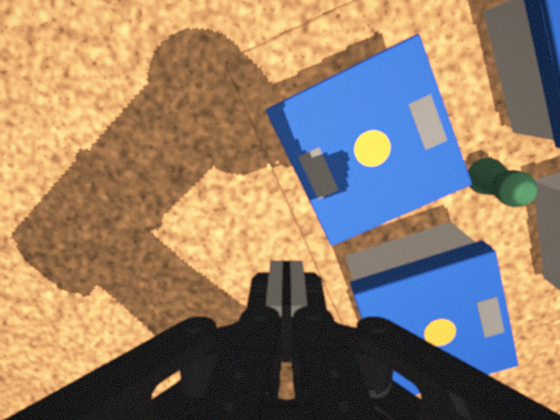

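The wrist view shows cover dots at (372,148) and (440,332), within about 2 mm of the prediction. I'll descend towards the +y mark of the first cover.

>>> servo_tool(
  turn=[
    [0,0,0],
    [0,0,0],
    [0,0,0],
    [0,0,0],
    [0,0,0],
  ],
  dp=[
    [0.018,-0.031,-0.02],
    [0,0,-0.022],
    [0,0,-0.02],
    [0,0,-0.006],
    [0,0,0],
  ],
  fingers=[0,0,0,0,0],
)

```text
clock: 2.82
position: [604.3, 29.8, 92.7]
ee_rot: [0.982, -0.188, 0.005, -0.003]
contact_force: [0.3, -0.4, 0.7]
gripper_width: -0.2
```

>>> servo_tool(
  turn=[
    [0,0,0],
    [0,0,0],
    [0,0,0],
    [0,0,0],
    [0,0,0],
  ],
  dp=[
    [-0.006,0.013,-0.004],
    [0,0,-0.004],
    [0,0,-0.003],
    [0,0,-0.002],
    [0,0,-0.002],
  ],
  fingers=[0,0,0,0,0],
)

```text
clock: 3.45
position: [599.1, 45.2, 79.7]
ee_rot: [0.982, -0.187, 0.007, -0.004]
contact_force: [-0.9, -0.5, -0.7]
gripper_width: 0.0
```

>>> servo_tool(
  turn=[
    [0,0,0],
    [0,0,0],
    [0,0,0],
    [0,0,0],
    [0,0,0],
  ],
  dp=[
    [0,-0.002,-0.001],
    [0,0,-0.001],
    [0,0,-0.001],
    [0,0,-0.001],
    [0,0,-0.001],
  ],
  fingers=[0,0,0,0,0],
)

```text
clock: 4.08
position: [599.3, 42.8, 74.5]
ee_rot: [0.982, -0.187, 0.007, -0.004]
contact_force: [-1.1, 0.0, 2.4]
gripper_width: -0.1
```

>>> servo_tool(
  turn=[
    [0,0,0],
    [0,0,0],
    [0,0,0],
    [0,0,0],
    [0,0,0],
  ],
  dp=[
    [0,0,-0.001],
    [0,0,0],
    [0,0,0],
    [0,0,0],
    [0,0,0],
  ],
  fingers=[0,0,0,0,0],
)

```text
clock: 4.7
position: [599.3, 42.9, 74.1]
ee_rot: [0.982, -0.187, 0.007, -0.004]
contact_force: [-1.0, 0.7, 2.2]
gripper_width: 0.0
```

>>> servo_tool(
  turn=[
    [0,0,0],
    [0,0,0],
    [0,0,0],
    [0,0,0],
    [0,0,0],
  ],
  dp=[
    [0,0,-0.001],
    [0,0,-0.001],
    [0,0,0],
    [0,0,0],
    [0,0,0],
  ],
  fingers=[0,0,0,0,0],
)

```text
clock: 5.32
position: [599.4, 43.0, 73.4]
ee_rot: [0.982, -0.187, 0.007, -0.004]
contact_force: [-1.7, 0.8, 3.2]
gripper_width: 0.1
```

>>> servo_tool(
  turn=[
    [0,0,0],
    [0,0,0],
    [0,0,0],
    [0,0,0],
    [0,0,0],
  ],
  dp=[
    [0,0,-0.002],
    [0,0,-0.002],
    [0,0,-0.002],
    [0,0,0],
    [0,0,0],
  ],
  fingers=[0,0,0,0,0],
)

```text
clock: 5.95
position: [599.4, 43.0, 72.1]
ee_rot: [0.983, -0.186, 0.008, -0.003]
contact_force: [-1.5, 0.5, 2.3]
gripper_width: 0.2
```

>>> servo_tool(
  turn=[
    [0,0,0],
    [0,0,0],
    [0,0,0],
    [0,0,0],
    [0,0,0],
  ],
  dp=[
    [0,0,-0.003],
    [0,0,-0.003],
    [0,0,-0.003],
    [0,0,-0.003],
    [0,0,-0.003],
  ],
  fingers=[0,0,0,0,0],
)

```text
clock: 6.58
position: [599.6, 42.9, 71.1]
ee_rot: [0.983, -0.183, 0.009, -0.002]
contact_force: [-7.7, 1.0, 19.0]
gripper_width: 0.2
```

>>> servo_tool(
  turn=[
    [0,0,0],
    [0,0,0],
    [0,0,0],
    [0,0,0],
    [0,0,0],
  ],
  dp=[
    [0,0,0.001],
    [0,0,0.001],
    [0,0,0],
    [0,0,0],
    [0,0,0],
  ],
  fingers=[0,0,0,0,0],
)

```text
clock: 7.2
position: [599.8, 43.0, 72.1]
ee_rot: [0.983, -0.183, 0.009, -0.002]
contact_force: [-0.7, 0.6, 2.0]
gripper_width: 0.0
```

>>> servo_tool(
  turn=[
    [0,0,0],
    [0,0,0],
    [0,0,0],
    [0,0,0],
    [0,0,0],
  ],
  dp=[
    [0,0,0.001],
    [0,0,0],
    [0,0,0],
    [0,0,0],
    [0,0,0],
  ],
  fingers=[0,0,0,0,0],
)

```text
clock: 7.82
position: [599.8, 42.9, 72.8]
ee_rot: [0.983, -0.183, 0.009, -0.002]
contact_force: [-1.0, 0.6, 1.1]
gripper_width: 0.4
```

>>> servo_tool(
  turn=[
    [0,0,0],
    [0,0,0],
    [0,0,0],
    [0,0,0],
    [0,0,0],
  ],
  dp=[
    [0,0,0.001],
    [0,0,0.001],
    [0,0,0],
    [0,0,0],
    [0,0,0],
  ],
  fingers=[0,0,0,0,0],
)

```text
clock: 8.45
position: [599.8, 42.7, 74.4]
ee_rot: [0.983, -0.184, 0.009, -0.002]
contact_force: [0.3, 1.0, -0.6]
gripper_width: -0.1
```

>>> servo_tool(
  turn=[
    [0,0,0],
    [0,0,0],
    [0,0,0],
    [0,0,0],
    [0,0,0],
  ],
  dp=[
    [0,0,0.001],
    [0,0,0.001],
    [0,0,0],
    [0,0,0],
    [0,0,0],
  ],
  fingers=[0,0,0,0,0],
)

```text
clock: 9.07
position: [599.6, 42.7, 76.4]
ee_rot: [0.983, -0.184, 0.009, -0.002]
contact_force: [0.2, 0.2, 0.2]
gripper_width: -0.2
```

>>> servo_tool(
  turn=[
    [0,0,0],
    [0,0,0],
    [0,0,0],
    [0,0,0],
    [0,0,0],
  ],
  dp=[
    [0,0,0.025],
    [-0.046,-0.002,0],
    [-0.046,-0.002,0],
    [-0.044,-0.002,0],
    [0,0,0],
  ],
  fingers=[0,0,0,0,0],
)

```text
clock: 9.7
position: [460.0, 36.1, 101.4]
ee_rot: [0.983, -0.184, 0.009, -0.002]
contact_force: [0.5, 0.2, 0.8]
gripper_width: 0.1
```

>>> servo_tool(
  turn=[
    [0,0,0],
    [0,0,0],
    [0,0,0],
    [0,0,0],
    [0,0,0],
  ],
  dp=[
    [0,0,-0.009],
    [0,0,-0.004],
    [0,0,-0.003],
    [0,0,-0.002],
    [0,0,0],
  ],
  fingers=[0,0,0,0,0],
)

```text
clock: 10.32
position: [463.4, 36.9, 81.8]
ee_rot: [0.983, -0.184, 0.01, -0.002]
contact_force: [0.2, 0.5, 0.2]
gripper_width: 0.4
```

>>> servo_tool(
  turn=[
    [0,0,0],
    [0,0,0],
    [0,0,0],
    [0,0,0],
    [0,0,0],
  ],
  dp=[
    [0,0,-0.001],
    [0,0,-0.001],
    [0,0,-0.001],
    [0,0,-0.001],
    [0,0,0],
  ],
  fingers=[0,0,0,0,0],
)

```text
clock: 10.95
position: [463.9, 37.1, 80.2]
ee_rot: [0.983, -0.183, 0.011, -0.002]
contact_force: [0.3, -0.2, -0.5]
gripper_width: 0.4
```

>>> servo_tool(
  turn=[
    [0,0,0],
    [0,0,0],
    [0,0,0],
    [0,0,0],
    [0,0,0],
  ],
  dp=[
    [0,0,-0.002],
    [0,0,-0.002],
    [0,0,-0.002],
    [0,0,-0.002],
    [0,0,-0.002],
  ],
  fingers=[0,0,0,0,0],
)

```text
clock: 11.58
position: [464.2, 37.2, 79.6]
ee_rot: [0.983, -0.181, 0.012, -0.001]
contact_force: [-6.3, 0.9, 17.9]
gripper_width: -0.1
```

>>> servo_tool(
  turn=[
    [0,0,0],
    [0,0,0],
    [0,0,0],
    [0,0,0],
    [0,0,0],
  ],
  dp=[
    [0,0,-0.003],
    [0,0,-0.003],
    [0,0,-0.003],
    [0,0,-0.003],
    [0,0,-0.003],
  ],
  fingers=[0,0,0,0,0],
)

```text
clock: 12.2
position: [464.4, 37.2, 79.5]
ee_rot: [0.984, -0.178, 0.014, 0.0]
contact_force: [-10.0, 1.6, 26.2]
gripper_width: 0.2
```

Cover 2 is stiff: 26 N moved it less than 1 mm. The first cover gave about 3 mm at around 2 N, so that's the loose one. Next I'll lift and go to its middle.

>>> servo_tool(
  turn=[
    [0,0,0],
    [0.005,0.028,0],
    [0,0,0],
    [0,0,0],
    [0,0,0],
  ],
  dp=[
    [0,0,0.025],
    [0.046,-0.01,0],
    [0.046,-0.01,0],
    [0.044,-0.01,0],
    [0,0,0],
  ],
  fingers=[0,0,0,0,0],
)

```text
clock: 12.82
position: [604.2, 6.5, 106.1]
ee_rot: [0.984, -0.177, 0.001, -0.0]
contact_force: [-0.7, -0.6, -0.1]
gripper_width: -0.2
```

>>> servo_tool(
  turn=[
    [0,0,0],
    [0,0,0],
    [0,0,0],
    [0,0,0],
    [0,0,0],
  ],
  dp=[
    [-0.004,0.001,-0.012],
    [0,0,-0.01],
    [0,0,-0.004],
    [0,0,-0.002],
    [0,0,0],
  ],
  fingers=[0,0,0,0,0],
)

```text
clock: 13.45
position: [596.0, 8.1, 74.9]
ee_rot: [0.984, -0.177, -0.001, 0.0]
contact_force: [-0.1, -0.5, 0.2]
gripper_width: 0.1
```

Run:
```python
from h import *
s=read_state();im=get_image("wrist");cv2.imwrite("pics/w2.png",im["img"][:,:,::-1]);print(s["position"])
```

```text
[596.02737397   8.07458422  74.94632402]
```

View pics/w2.png

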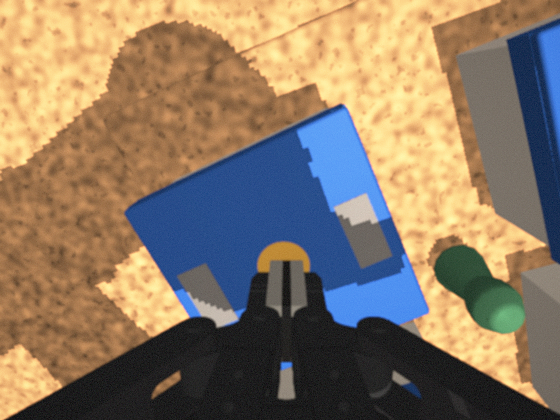

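The fingertips stand on the yellow dot, with the dot centre near (284,265) and the tips near (287,262). Pressing now.

>>> servo_tool(
  turn=[
    [0,0,0],
    [0,0,0],
    [0,0,0],
    [0,0,0],
    [0,0,0],
  ],
  dp=[
    [0,0,-0.002],
    [0,0,-0.002],
    [0,0,-0.002],
    [0,0,-0.002],
    [0,0,-0.002],
  ],
  fingers=[0,0,0,0,0],
)

```text
clock: 14.12
position: [596.6, 8.2, 74.3]
ee_rot: [0.985, -0.175, 0.0, 0.0]
contact_force: [-3.7, 0.2, 9.3]
gripper_width: 0.6
```

>>> servo_tool(
  turn=[
    [0,0,0],
    [0,0,0],
    [0,0,0],
    [0,0,0],
    [0,0,0],
  ],
  dp=[
    [0,0,-0.003],
    [0,0,-0.003],
    [0,0,-0.003],
    [0,0,-0.003],
    [0,0,-0.003],
  ],
  fingers=[0,0,0,0,0],
)

```text
clock: 14.75
position: [596.7, 8.2, 71.7]
ee_rot: [0.985, -0.173, 0.003, 0.001]
contact_force: [-5.3, 0.6, 10.5]
gripper_width: 0.1
```

It is going down; continue to the stop.

>>> servo_tool(
  turn=[
    [0,0,0],
    [0,0,0],
    [0,0,0],
    [0,0,0],
    [0,0,0],
  ],
  dp=[
    [0,0,-0.003],
    [0,0,-0.003],
    [0,0,-0.003],
    [0,0,-0.003],
    [0,0,-0.003],
  ],
  fingers=[0,0,0,0,0],
)

```text
clock: 15.38
position: [596.7, 8.2, 70.9]
ee_rot: [0.985, -0.171, 0.005, 0.002]
contact_force: [-5.6, 0.4, 14.1]
gripper_width: 0.2
```

>>> servo_tool(
  turn=[
    [0,0,0],
    [0,0,0],
    [0,0,0],
    [0,0,0],
    [0,0,0],
  ],
  dp=[
    [0,0,-0.003],
    [0,0,-0.003],
    [0,0,-0.003],
    [0,0,-0.003],
    [0,0,-0.003],
  ],
  fingers=[0,0,0,0,0],
)

```text
clock: 16.0
position: [596.7, 8.2, 70.8]
ee_rot: [0.985, -0.17, 0.007, 0.002]
contact_force: [-5.1, 0.8, 13.9]
gripper_width: -0.3
```

>>> servo_tool(
  turn=[
    [0,0,0],
    [0,0,0],
    [0,0,0],
    [0,0,0],
    [0,0,0],
  ],
  dp=[
    [0,0,-0.005],
    [0,0,-0.007],
    [0,0,-0.007],
    [0,0,-0.007],
    [0,0,-0.007],
  ],
  fingers=[0,0,0,0,0],
)

```text
clock: 16.62
position: [597.1, 8.1, 70.6]
ee_rot: [0.986, -0.164, 0.012, 0.005]
contact_force: [-13.6, 3.4, 32.9]
gripper_width: -0.0
```

>>> servo_tool(
  turn=[
    [0,0,0],
    [0.014,0.022,0],
    [0,0,0],
    [0,0,0],
    [0,0,0],
  ],
  dp=[
    [0,0,0.008],
    [0,0.018,0.002],
    [0.001,0.017,0],
    [0,0,0],
    [0,0,-0.002],
  ],
  fingers=[0,0,0,0,0],
)

```text
clock: 17.25
position: [599.0, 44.6, 81.8]
ee_rot: [0.986, -0.164, 0.002, -0.001]
contact_force: [-0.6, 0.2, -0.1]
gripper_width: 0.3
```

>>> servo_tool(
  turn=[
    [0,0,0],
    [0,0,0],
    [0,0,0],
    [0,0,0],
    [0,0,0],
  ],
  dp=[
    [0,0,-0.002],
    [0,0,-0.002],
    [0,0,-0.002],
    [0,0,-0.001],
    [0,0,-0.001],
  ],
  fingers=[0,0,0,0,0],
)

```text
clock: 17.88
position: [598.1, 43.3, 72.0]
ee_rot: [0.986, -0.165, 0.001, -0.001]
contact_force: [-0.3, -0.5, -0.5]
gripper_width: 0.1
```

>>> servo_tool(
  turn=[
    [0,0,0],
    [0,0,0],
    [0,0,0],
    [0,0,0],
    [0,0,0],
  ],
  dp=[
    [0,0,-0.001],
    [0,0,-0.001],
    [0,0,-0.001],
    [0,0,-0.001],
    [0,0,-0.001],
  ],
  fingers=[0,0,0,0,0],
)

```text
clock: 18.5
position: [598.2, 43.3, 70.8]
ee_rot: [0.986, -0.164, 0.002, -0.0]
contact_force: [-1.3, 0.4, 4.6]
gripper_width: -0.2
```

>>> servo_tool(
  turn=[
    [0,0,0],
    [0,0,0],
    [0,0,0],
    [0,0,0],
    [0,0,0],
  ],
  dp=[
    [0,0,-0.002],
    [0,0,-0.002],
    [0,0,-0.002],
    [0,0,-0.002],
    [0,0,-0.002],
  ],
  fingers=[0,0,0,0,0],
)

```text
clock: 19.12
position: [598.3, 43.3, 70.7]
ee_rot: [0.987, -0.163, 0.003, 0.0]
contact_force: [-4.1, 1.2, 9.6]
gripper_width: 0.0
```

>>> servo_tool(
  turn=[
    [0,0,0],
    [0,0,0],
    [0,0,0],
    [0,0,0],
    [0,0,0],
  ],
  dp=[
    [0,0,0.02],
    [0,-0.036,0],
    [0.004,-0.036,0],
    [0,0,-0.006],
    [0,0,-0.002],
  ],
  fingers=[0,0,0,0,0],
)

```text
clock: 19.75
position: [602.9, -29.3, 84.0]
ee_rot: [0.987, -0.162, 0.005, -0.0]
contact_force: [-0.9, 0.1, -0.9]
gripper_width: 0.3
```

The +y end no longer rocks and stays at 70.7 mm. Next is the −y end.

>>> servo_tool(
  turn=[
    [0,0,0],
    [0,0,0],
    [0,0,0],
    [0,0,0],
    [0,0,0],
  ],
  dp=[
    [0,0,-0.004],
    [0,0,-0.003],
    [0,0,-0.002],
    [0,0,-0.001],
    [0,0,-0.001],
  ],
  fingers=[0,0,0,0,0],
)

```text
clock: 20.38
position: [602.8, -26.9, 71.8]
ee_rot: [0.987, -0.16, 0.004, -0.0]
contact_force: [-0.2, 0.1, -0.2]
gripper_width: -0.2
```

>>> servo_tool(
  turn=[
    [0,0,0],
    [0,0,0],
    [0,0,0],
    [0,0,0],
    [0,0,0],
  ],
  dp=[
    [0,0,-0.001],
    [0,0,-0.001],
    [0,0,-0.001],
    [0,0,-0.001],
    [0,0,-0.001],
  ],
  fingers=[0,0,0,0,0],
)

```text
clock: 21.0
position: [602.9, -26.9, 70.8]
ee_rot: [0.987, -0.159, 0.005, -0.0]
contact_force: [-2.2, 0.4, 4.9]
gripper_width: -0.5
```

>>> servo_tool(
  turn=[
    [0,0,0],
    [0,0,0],
    [0,0,0],
    [0,0,0],
    [0,0,0],
  ],
  dp=[
    [0,0,-0.002],
    [0,0,-0.002],
    [0,0,-0.002],
    [0,0,-0.002],
    [0,0,-0.002],
  ],
  fingers=[0,0,0,0,0],
)

```text
clock: 21.62
position: [603.0, -26.9, 70.8]
ee_rot: [0.987, -0.158, 0.007, 0.0]
contact_force: [-4.2, 1.6, 8.7]
gripper_width: -0.1
```

Both ends are firm and at the same height. Lifting clear.

>>> servo_tool(
  turn=[
    [0,0,0],
    [0,0,0],
    [0,0,0],
    [0,0,0],
    [0,0,0],
  ],
  dp=[
    [0,0,0.03],
    [0,0,0.04],
    [0,0,0.04],
    [0,0,0.02],
    [0,0,0],
  ],
  fingers=[0,0,0,0,0],
)

```text
clock: 22.25
position: [602.1, -27.2, 204.7]
ee_rot: [0.987, -0.158, 0.007, 0.0]
contact_force: [0.5, -0.5, -0.8]
gripper_width: 0.3
```

>>> servo_tool(
  turn=[
    [0,0,0],
    [0,0,0],
    [0,0,0],
    [0,0,0],
    [0,0,0],
  ],
  dp=[
    [-0.04,0.05,0],
    [-0.04,0.05,0],
    [-0.03,0.05,0],
    [0,0.02,0],
    [0,0,0],
  ],
  fingers=[0,0,0,0,0],
)

```text
clock: 22.88
position: [486.7, 144.1, 197.6]
ee_rot: [0.987, -0.16, 0.003, 0.002]
contact_force: [0.4, 0.2, 0.5]
gripper_width: -0.2
```

Run:
```python
from h import *
s=read_state();print(s["position"],s["contact_force"],np.abs(s["joint_vel"]).max())
im=get_image("scene");cv2.imwrite("pics/s2.png",cv2.resize(im["img"][150:300,150:340,::-1],None,fx=3.9,fy=3.9,interpolation=cv2.INTER_CUBIC))
```

```text
[486.69787508 144.07958427 197.56784408] [0.43463357 0.16738481 0.50905736] 0.03455025811555753
```

View pics/s2.png

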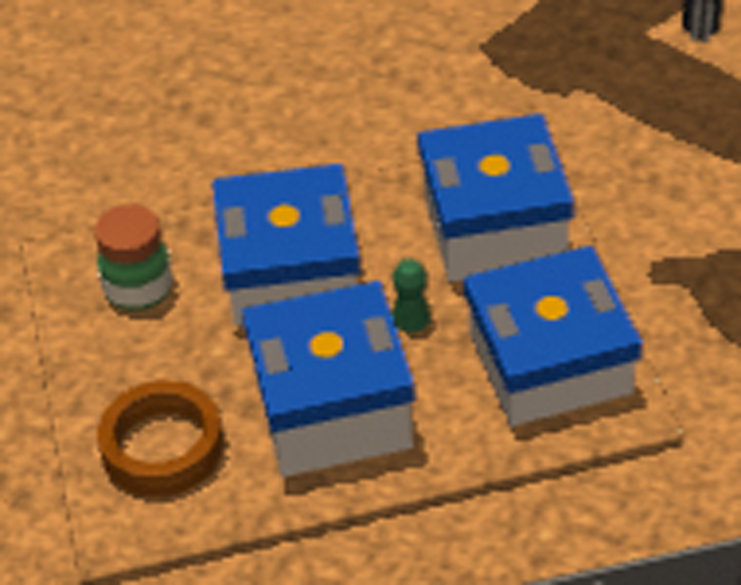

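The pressed cover's dot moved from (553,303) to about (552,308), so it has gone down. Everything else is unchanged.

```bash
python3 -c "
from bench import *
print(job_done())"
```

```text
the job is handed in; nothing more can be done
None
```

The loose cover was the one farther from the robot on its left, at about x 600, y 7 mm. I pressed it home on its middle and handed the job in at about 23 s.

- **Finding it:** Its +y end gave about 3 mm at around 2 N and came back up when let go. I tested one other cover, the near-left one, which held firm at 26 N. I did not test the remaining two because the loose one had already been found.
- **Pressing it:** The middle went from about 74.6 to 70.6 mm and met a firm stop at 33 N. That is a measured drop of about 4 mm, a little under the nominal 5 mm. The tool's measured height was off by about 1 mm at the start.
- **Last checks:** After pressing, both ends were firm and level, at 70.7 and 70.8 mm under about 9 N. The final scene picture shows this cover lower. In that view, the other covers, the figure, the tape and the jar have not moved. The candle, carton, pot and spool are outside it, and the arm did not go near them. The arm finished well clear, touching nothing.

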